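# Spray a socket insert at the cleaning stand

### The job

Lift the round socket insert out of the blue parts bin and stand it upright, whole foot on the round drip plate of the spray stand. With the insert standing there and let go, press the nozzle cap of the leaning cleaner can all the way down for a moment, then let it spring back up; do not spray before the insert is in place. Leave the insert on the plate and do not knock over or push away any of the other loose things, the block in the bin included.

Things in the scene. Friction and masses are not known exactly. Their poses are not given: they have to be found in the camera images.
- insert: the part to clean: plain grey plastic cylinder, diameter 40, height 55, 90 g, five small black dots on its top face, a thin black band near its foot; stands upright in the bin. Origin: centre of its underside, z up along its axis
- terminal_block: bystander in the same bin: grey plastic square block 40 x 34 x 45 high with four steel screw heads on top. Origin: centre of its underside. The insert and the block may stand at either end of the bin, about 104 between centres
- bin: low open blue plastic bin, fixed to the bench, 210 (its x) x 140 (its y) x 45 high outside, walls and floor 5 thick. Origin: centre of its underside on the bench. The contents stand near the line y = 0 of the bin, near x = +52 and x = -52
- drip_plate (a point): centre of the top face of the round steel drip plate (diameter 70, level, 40 above the bench) at the robot's end of the spray stand. Axes are the stand's: x level from the plate towards the can's foot, z up
- stand: fixed spray stand: grey base 300 (x) x 140 (y) x 12 thick, carrying the drip plate, the leaning silver can and a lamp bar on two posts. Origin on the bench under the base, 65 beyond the plate's centre (x); the base reaches from x = -115 to +185. Stand and bin may each be on the left or the right side of the bench
- cap_top (a point): centre of the flat round top (diameter 34) of the white nozzle cap, 20 high, on the silver can clamped in the stand. The can leans 30 degrees towards the drip plate; z runs up along the can's axis out of the cap, y is the stand's y. It lies 178 above the bench and 124 level from the plate's centre along the stand's x
- lamp_edge (a point): middle of the lower front edge of the aluminium lamp bar above and behind the cap: 18 beyond the cap's top centre along the stand's x and 110 above it. Bar: 150 wide (y), 34 deep, 40 high. A tool pointing straight down does not fit under it: press along the can's axis, from the plate's side
- nozzle_cap (a joint): travel of the nozzle cap down along the can's axis in m: 0 up, 0.007 fully down; a spring returns it (3 N at the start, 9 N fully down)
- spare_can: bystander: silver can standing upright and loose between bin and stand, diameter 52, 165 high. Not the one to press. Origin: centre of its underside
- tape: bystander: black roll of tape lying flat between bin and stand, diameter 68, 20 high. Origin: centre of its underside
- multimeter: bystander: black meter 150 x 80 x 42 high on the left. Origin: centre of its underside
- screwdriver: bystander: black-handled screwdriver lying on the right, along its x. Origin on the bench below it

How it is judged:
By the outcome, as a careful person would: the job done as asked, in the order asked, and still so for the second after the job is handed in, with the robot touching nothing.
It also fails if it takes over 54 s, if anything falls off the work surface, if the arm or the gripper's body presses on something with over 40 N, if the wrist force passes 120 N, or if a joint passes its speed limit or range.

### The arm

A 6-joint arm with a two-finger parallel gripper is mounted at the origin on the work surface. World frame = base frame: x ahead of the robot, y to its left, z up, the work surface at z = 0. Lengths are in m, angles in rad, forces in N, time in s.
With the tool pointing down it reaches from about 0.25 to 0.775 m from the base axis. Payload 4 kg.
Tool frame: the origin (TCP) lies between the finger pads, 19 mm behind the fingertips; this is the grasp point; z points along the fingers, y is the line along which they close (so a half turn about z gives the same grasp; the last joint's range is limited). The gripper opens to 94 mm and grips with 3 to 60 N. Pads are 16 mm wide; open, the fingers measure 119 mm over their backs; the gripper's body (75 mm by 177 mm) begins 78 mm behind the grasp point.
Start: joints at [-1.326, 0.087, 1.371, -0, 1.684, -0.103], TCP at [0.187, -0.517, 0.224] pointing down, gripper open.
Joint ranges: [-3.1, 3.1], [-0.76, 2.03], [0.27, 2.55], [-1.08, 4.22], [0.17, 2.65], [-2.57, 2.57]. Speed limits (rad/s): [2.79, 2.79, 3.14, 3.14, 3.14, 3.14].

### API

Orientations are given as [roll, pitch, yaw] about the fixed x, y, z axes, in that order (R = Rz(yaw) Ry(pitch) Rx(roll)).
In Python, from bench import * gives the robot as it stands.
- The arm moves only by the tool carry_out, never from a script. Its argument "commands" is a list of rows, each a list of 6 numbers: the shift along the tool's x, y, z in m, then the turn, a rotation vector about the tool's x, y, z in rad. In form: [[tx, ty, tz, rx, ry, rz], ...]. A call has exactly 5 rows; each row is the pose to reach, as a shift and turn from the pose commanded when the call began, along the tool's axes at that moment; what a row does not reach only later rows make up. A row lasts 1/10 s, in which the tool goes at most 50 mm and 8.59 degrees, less where a joint would pass 70% of its speed; a pose out of reach is approached as far as the arm can. A call with a gripper value outside its range is refused whole. "jaw" is the opening, from 0 (shut) to 1 (fully open), set as the call begins (left out, the last holds). The fingers move at their own pace and stop on an object; the grip force is fixed at half the most. Time passes only in rows, so rows that repeat a pose let the fingers close, or fill a call up. It gives the time, the measured TCP pose, the force, the opening and the grip force at its end, in the units of the state.
- get_obs(): the state, without advancing time (a new reading comes with each control period).
- snapshot(name): name is "scene" or "top"; returns a dict with "img" (384x512x3 uint8, red, green, blue), "range_z" (384x512 float32, m along the optical axis (not along the pixel's ray), 0 where there is no reading), "fx", "fy", "cx", "cy" (pixels), "R" (3x3) and "t" (3): a world point X has camera coordinates R X + t. Camera axes: x right, y down, z forward; pixel columns grow to the right and rows downward; lengths in m; the calibration is good to about 2 mm. A picture is of the moment at which its call begins.
- close_job(): hands the job in; it is judged then, once.
The state is a dict: "time": time; "joint_positions": joint angles; "qvel": joint speeds; "joint_torque": joint torques, N m; "tool_pos": TCP position; "ee_rot": TCP orientation; "wrist_force": force on the tool from outside, world axes, zero at the start; "wrist_torque": the same for the moment, N m; "width": finger opening in m; "finger_force": force on a finger pad.
Only numpy, scipy, OpenCV 4.12 (cv2) and the standard library are available. Lean on these libraries where they do the work, as an engineer would, in place of code of your own. Each camera call takes 0.05 s, during which the arm holds its last target. There are 200 camera calls.

## Working session

There is one attempt and no reset: what is moved stays moved. The work goes in short steps, Python scripts to look and compute and a tool call to move; the robot and the scene stay as the last step left them, time stands still between calls to the robot, and variables do not carry over. Pictures are saved under pics/ and viewed, at most 10 in all, crops included, and the job is handed in when it is done.

Besides the shell and the picture viewer there is one more tool, called after "Call:" in YAML: its name, and indented under it one key for each argument. carry_out: Moves the arm, as the interface text tells. Its arguments: {"type":"object","properties":{"commands":{"type":"array","items":{"type":"array","items":{"type":"number"}}},"jaw":{"type":"number"}},"required":["commands"]}

```bash
mkdir -p pics; ls
python3 - <<'E'
from bench import *
import cv2,numpy as np
for n in("top","scene"):
    s=snapshot(n); np.savez("s_%s.npz"%n,**s)
    cv2.imwrite("pics/%s1.png"%n,cv2.resize(s["img"][:,:,::-1],(800,600),interpolation=cv2.INTER_CUBIC))
    print(n,s["fx"],s["R"],s["t"])
print(get_obs())
E
```

```text
pics
top 437.69451825800553 [[ 1.94065808e-02 -9.99804122e-01  3.88628530e-03]
 [-9.81710099e-01 -1.97913828e-02 -1.89350422e-01]
 [ 1.89390247e-01 -1.40561265e-04 -9.81901886e-01]] [-0.00433079  0.58618627  1.53414781]
scene 351.75613105028276 [[-0.71256236  0.701566    0.00774791]
 [ 0.48103619  0.49655529 -0.72252129]
 [-0.51074364 -0.51111445 -0.69130525]] [ 0.4016276  -0.13982421  1.48395987]
{'time': 0.1, 'joint_positions': array([-1.32610098e+00,  8.79067576e-02,  1.37205218e+00, -3.56756622e-05,
        1.68358355e+00, -1.03100621e-01]), 'qvel': array([ 0.00043887, -0.00330796, -0.00186753,  0.0004521 , -0.00110635,
        0.00065728]), 'joint_torque': array([ 2.57939842e-03, -3.41252303e+01, -3.03301692e+01,  7.20423670e-02,
        3.04416195e-02, -9.69394864e-05]), 'tool_pos': array([ 0.18733291, -0.51665093,  0.22323299]), 'ee_rot': array([-3.13964952e+00, -1.65404529e-04,  3.47791827e-01]), 'wrist_force': array([-0.11488818, -0.15034955,  0.38502952]), 'wrist_torque': array([ 0.03082045,  0.00788012, -0.00832522]), 'finger_force': 0.0, 'width': 0.09419343250051505}
```

View pics/top1.png

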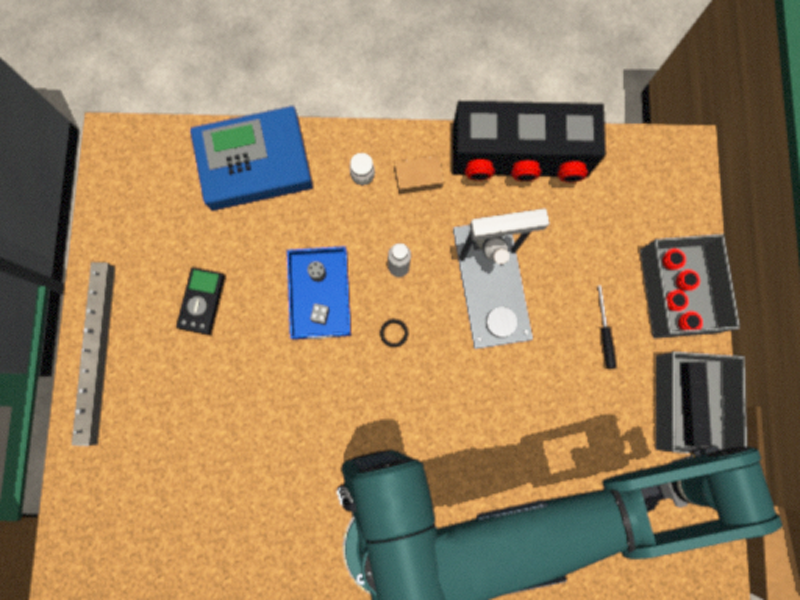

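View pics/scene1.png

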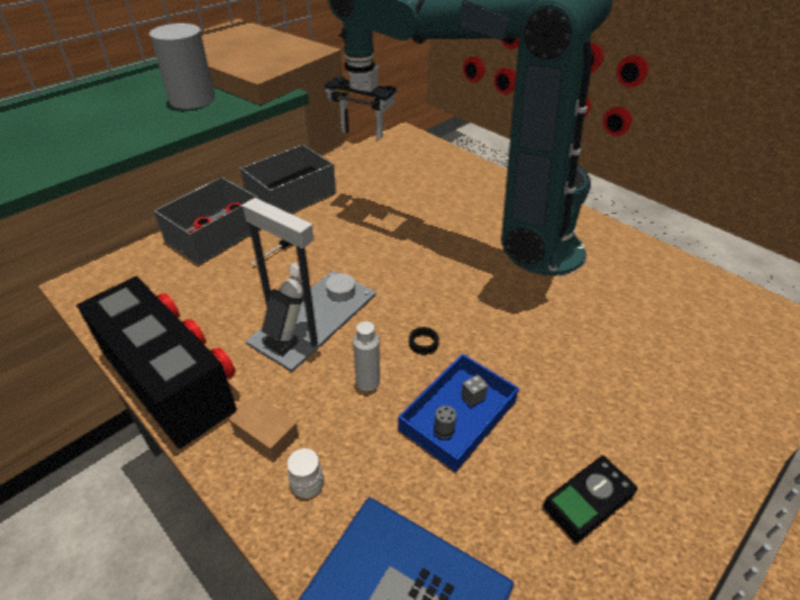

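Top view (800x600 px): insert (316,270), block (319,314) in the bin; plate (502,322), cap (500,257), spare can (399,258), tape (394,333). Now I'll measure with depth and an enlarged crop.

```bash
cat > h.py <<'E'
import numpy as np,cv2
def cloud(s):
    v,u=np.mgrid[0:384,0:512]; z=s["range_z"]
    c=np.stack([(u-s["cx"])/s["fx"]*z,(v-s["cy"])/s["fy"]*z,z],-1)
    P=(c-s["t"])@s["R"]; P[z==0]=np.nan
    return P
E
python3 - <<'E'
from h import *
s=dict(np.load("s_top.npz")); P=cloud(s); Z=P[...,2]
k=4.6
cv2.imwrite("pics/crop1.png",cv2.resize(s["img"][126:226,178:350,::-1],None,fx=k,fy=k,interpolation=cv2.INTER_CUBIC))
def blob(n,u,v,zl,zh,r):
    u*=.64;v*=.64
    U,V=np.meshgrid(np.arange(512),np.arange(384))
    m=(abs(U-u)<r)&(abs(V-v)<r)&(Z>zl)&(Z<zh)
    Q=P[m]
    (c,rr)=cv2.minEnclosingCircle(Q[:,:2].astype(np.float32))
    print(n,m.sum(),Q.mean(0).round(4),Q.max(0).round(4),Q.min(0).round(4),"circ",np.round(c,4),round(rr,4), cv2.minAreaRect((1000*Q[:,:2]).astype(np.float32)))
blob("insert",316,270,.053,.066,12)
blob("block",319,314,.044,.058,12)
blob("plate",502,322,.034,.05,16)
blob("cap",500,257,.15,.19,9)
blob("spare",399,258,.1,.2,14)
blob("tape",394,333,.012,.03,14)
blob("binrim",319,293,.036,.052,34)
blob("lamp",510,222,.25,.40,30)
blob("standbase",490,285,.006,.02,48)
s=dict(np.load("s_scene.npz")); P=cloud(s); Z=P[...,2]
blob("insert",445,412,.052,.07,12)
blob("plate",340,283,.034,.05,14)
blob("cap",295,270,.15,.19,7)
blob("lamp",280,222,.27,.36,40)
E
```

```text
insert 90 [0.6223 0.1909 0.0596] [0.6415 0.2095 0.0655] [0.6035 0.1724 0.0542] circ [0.6229 0.1912] 0.0196 ((622.2192993164062, 191.11288452148438), (36.857940673828125, 36.14464569091797), 47.557918548583984)
block 99 [0.5222 0.1801 0.05  ] [0.543  0.1988 0.0577] [0.503  0.1624 0.0446] circ [0.5215 0.1813] 0.0232 ((522.1881103515625, 180.34942626953125), (34.812435150146484, 39.56005096435547), 80.77165222167969)
plate 259 [ 0.5117 -0.244   0.0399] [ 0.5463 -0.2109  0.0499] [ 0.479  -0.2781  0.0341] circ [ 0.5121 -0.2439] 0.0354 ((512.6717529296875, -244.52584838867188), (66.8719482421875, 67.31369018554688), 1.0445300340652466)
cap 110 [ 0.6412 -0.2203  0.172 ] [ 0.6674 -0.2002  0.1878] [ 0.6185 -0.2379  0.1504] circ [ 0.6439 -0.2209] 0.026 ((643.2711791992188, -220.58670043945312), (50.662994384765625, 33.75572204589844), 13.998005867004395)
spare 185 [ 0.6388 -0.0028  0.1455] [0.6687 0.0203 0.1708] [ 0.6194 -0.0263  0.1014] circ [ 0.6454 -0.0028] 0.0262 ((643.9039306640625, -2.9699344635009766), (48.9305305480957, 46.1656608581543), 1.4903571605682373)
tape 133 [0.4833 0.0053 0.0
[... 1006 characters left out ...]
, 37.99138641357422), 19.64150619506836)
plate 208 [ 0.5118 -0.2447  0.0407] [ 0.5464 -0.2115  0.045 ] [ 0.4776 -0.2832  0.0341] circ [ 0.5098 -0.2464] 0.0369 ((510.64544677734375, -246.82748413085938), (67.94622039794922, 70.00059509277344), 14.138772010803223)
cap 76 [ 0.6462 -0.2225  0.1718] [ 0.6609 -0.2085  0.1884] [ 0.6265 -0.2415  0.152 ] circ [ 0.6416 -0.2274] 0.0197 ((641.2487182617188, -224.54054260253906), (36.26567840576172, 28.696290969848633), 14.50140380859375)
lamp 806 [ 0.6725 -0.2073  0.316 ] [ 0.6961 -0.1402  0.3316] [ 0.6373 -0.2952  0.2712] circ [ 0.6689 -0.2177] 0.0776 ((667.6477661132812, -217.69476318359375), (35.50563049316406, 152.6057891845703), 10.204436302185059)
```

View pics/crop1.png

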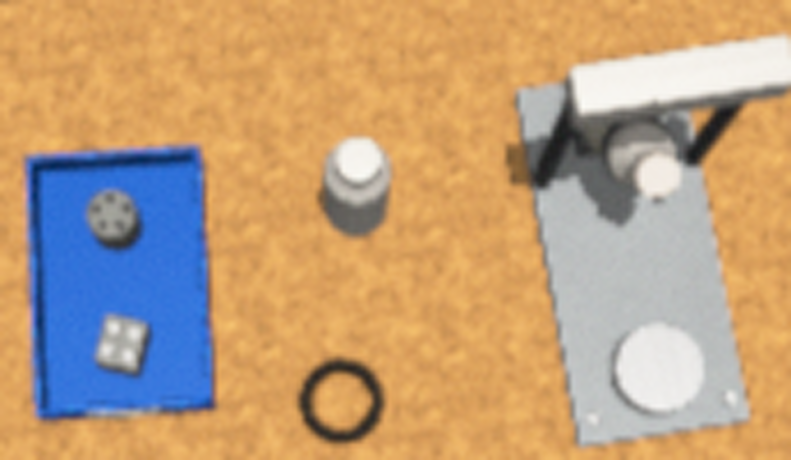

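Crop: insert centre (113,216), cap centre (658,175), plate centre (659,366), bin with block at (123,343). Depth gives insert ≈ (0.6225,0.1905), plate ≈ (0.5117,−0.2443), stand yaw ≈ 10°.

```bash
cat >> h.py <<'E'
from scipy.spatial.transform import Rotation as Ro
INS=np.array([.6225,.1905,.005]); PL=np.array([.5117,-.2443,.040]); PSI=np.radians(10.1)
XS=np.array([np.cos(PSI),np.sin(PSI),0]); CAP=PL+.124*XS+[0,0,.138]
AX=-.5*XS+[0,0,.75**.5]   # can axis, up
RD=lambda yaw:Ro.from_euler('xyz',[np.pi,0,yaw])
zt=-AX; yt=np.array([np.sin(PSI),-np.cos(PSI),0]); RP=Ro.from_matrix(np.stack([np.cross(yt,zt),yt,zt],1))
def plan(*tg,pose=None):
    "each target (pos,Rot): shift, turn from the previous pose in its tool axes"
    from bench import get_obs
    o=get_obs(); p,R=(o["tool_pos"],Ro.from_euler('xyz',o["ee_rot"]))
    print("t",round(o["time"],2),"p",p.round(4),"rpy",o["ee_rot"].round(4),"F",o["wrist_force"].round(1),"w",round(o["width"],4),o["finger_force"])
    for q,S in tg:
        print(R.inv().apply(np.array(q)-p).round(4),(R.inv()*S).as_rotvec().round(3)); p,R=np.array(q),S
E
python3 - <<'E'
from h import *
for n in("top","scene"):
    s=dict(np.load("s_%s.npz"%n))
    for q in(CAP,PL,INS+[0,0,.055]):
        c=s["R"]@q+s["t"]; u,v=s["fx"]*c[0]/c[2]+s["cx"],s["fy"]*c[1]/c[2]+s["cy"]
        print(n,round(u,1),round(v,1),"800:",round(u/.64),round(v/.64),"crop:",round((u-178)*4.6),round((v-126)*4.6))
print(CAP,RP.as_euler('xyz'))
plan((INS+[0,0,.215],RD(.081)),(INS+[0,0,.036],RD(.081)))
E
```

```text
top 320.6 163.6 800: 501 256 crop: 656 173
top 321.0 205.2 800: 502 321 crop: 658 364
top 202.1 171.9 800: 316 269 crop: 111 211
scene 190.3 170.7 800: 297 267 crop: 57 206
scene 217.2 181.7 800: 339 284 crop: 180 256
scene 284.5 265.6 800: 444 415 crop: 490 642
[ 0.63377839 -0.22255453  0.178     ] [ 3.14159265 -0.52359878  0.17627825]
t 0.1 p [ 0.1873 -0.5167  0.2232] rpy [-3.1396e+00 -2.0000e-04  3.4780e-01] F [-0.1 -0.2  0.4] w 0.0942 0.0
[ 0.6501 -0.5165  0.0043] [-0.002  0.     0.267]
[ 0.    -0.     0.179] [0. 0. 0.]
```

Call:
carry_out:
  commands:
    - [0.65,-0.5165,0.004,0,0,0.267]
    - [0.65,-0.5165,0.004,0,0,0.267]
    - [0.65,-0.5165,0.004,0,0,0.267]
    - [0.65,-0.5165,0.004,0,0,0.267]
    - [0.65,-0.5165,0.004,0,0,0.267]
  jaw: 0.65

```text
time: 0.6
tool_pos: [0.3189, -0.3022, 0.2226]
ee_rot: [-3.141, 0.0, 0.08]
wrist_force: [0.4, -0.5, -0.0]
width: 0.0616
finger_force: 0.0
```

Run:
```python
from h import *
plan((INS+[0,0,.215],RD(.081)),(INS+[0,0,.036],RD(.081)))
```

```text
t 0.6 p [ 0.3189 -0.3022  0.2226] rpy [-3.1411e+00  1.0000e-04  8.0000e-02] F [ 0.4 -0.5 -0. ] w 0.0616 0.0
[ 0.342  -0.4669  0.0028] [-0.001  0.    -0.001]
[ 0.    -0.     0.179] [0. 0. 0.]
```

Call:
carry_out:
  commands:
    - [0.342,-0.467,0.003,0,0,0]
    - [0.342,-0.467,0.003,0,0,0]
    - [0.342,-0.467,0.003,0,0,0]
    - [0.342,-0.467,0.003,0,0,0]
    - [0.342,-0.467,0.003,0,0,0]

```text
time: 1.1
tool_pos: [0.4498, -0.0892, 0.2215]
ee_rot: [3.141, 0.0, 0.081]
wrist_force: [0.9, -0.3, 0.1]
width: 0.0612
finger_force: 0.0
```

Run:
```python
from h import *
plan((INS+[0,0,.215],RD(.081)),(INS+[0,0,.036],RD(.081)))
```

```text
t 1.1 p [ 0.4498 -0.0892  0.2215] rpy [3.1414e+00 2.0000e-04 8.0800e-02] F [ 0.9 -0.3  0.1] w 0.0612 0.0
[ 0.1947 -0.2648  0.0014] [ 0.  0. -0.]
[ 0.    -0.     0.179] [0. 0. 0.]
```

Call:
carry_out:
  commands:
    - [0.03,-0.04,0,0,0,0]
    - [0.06,-0.08,0,0,0,0]
    - [0.09,-0.12,0,0,0,0]
    - [0.12,-0.16,0,0,0,0]
    - [0.15,-0.2,0,0,0,0]

```text
time: 1.6
tool_pos: [0.5833, 0.1222, 0.2211]
ee_rot: [3.141, 0.001, 0.081]
wrist_force: [-0.1, -1.0, 0.3]
width: 0.0611
finger_force: 0.0
```

Run:
```python
from h import *
plan((INS+[0,0,.215],RD(.081)),(INS+[0,0,.036],RD(.081)))
```

```text
t 1.6 p [0.5833 0.1222 0.2211] rpy [3.1412e+00 9.0000e-04 8.1100e-02] F [-0.1 -1.   0.3] w 0.0611 0.0
[ 0.0446 -0.0649  0.001 ] [0.    0.001 0.   ]
[ 0.    -0.     0.179] [0. 0. 0.]
```

Call:
carry_out:
  commands:
    - [0.022,-0.032,0.01,0,0,0]
    - [0.0446,-0.065,0.03,0,0,0]
    - [0.0446,-0.065,0.06,0,0,0]
    - [0.0446,-0.065,0.08,0,0,0]
    - [0.0446,-0.065,0.08,0,0,0]

```text
time: 2.1
tool_pos: [0.6193, 0.1885, 0.1361]
ee_rot: [3.14, 0.01, 0.082]
wrist_force: [0.0, -0.6, -1.3]
width: 0.0609
finger_force: 0.0
```

Call:
carry_out:
  commands:
    - [0,0,0,0,0,0]
    - [0,0,0,0,0,0]
    - [0,0,0,0,0,0]
    - [0,0,0,0,0,0]
    - [0,0,0,0,0,0]

```text
time: 2.6
tool_pos: [0.6223, 0.1885, 0.1428]
ee_rot: [-3.141, -0.002, 0.081]
wrist_force: [0.2, -0.4, -0.7]
width: 0.0613
finger_force: 0.0
```

Run:
```python
from h import *
plan((INS+[0,0,.036],RD(.081)))
from bench import *
s=snapshot("scene"); cv2.imwrite("pics/pre.png",cv2.resize(s["img"][200:310,230:350,::-1],None,fx=5,fy=5,interpolation=cv2.INTER_CUBIC))
```

```text
t 2.6 p [0.6223 0.1885 0.1428] rpy [-3.1415e+00 -1.7000e-03  8.0500e-02] F [ 0.2 -0.4 -0.7] w 0.0613 0.0
[ 1.000e-04 -1.900e-03  1.018e-01] [-0.    -0.002 -0.   ]
```

View pics/pre.png

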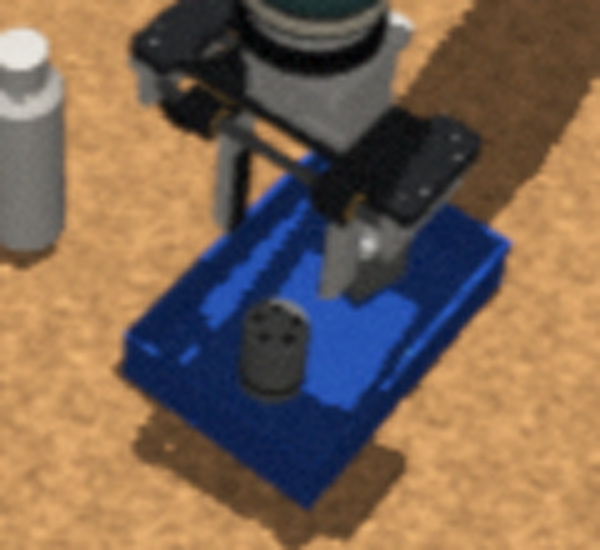

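The insert (275,345) stands clear under the gripper, with a finger on either side of it. Next: descend and grip.

Call:
carry_out:
  commands:
    - [0,-0.002,0.03,0,0,0]
    - [0,-0.002,0.06,0,0,0]
    - [0,-0.002,0.08,0,0,0]
    - [0,-0.002,0.095,0,0,0]
    - [0,-0.002,0.102,0,0,0]

```text
time: 3.15
tool_pos: [0.621, 0.1904, 0.038]
ee_rot: [3.141, 0.002, 0.081]
wrist_force: [-0.6, -0.9, -0.3]
width: 0.0615
finger_force: 0.0
```

Call:
carry_out:
  commands:
    - [0,0,0,0,0,0]
    - [0,0,0,0,0,0]
    - [0,0,0,0,0,0]
    - [0,0,0,0,0,0]
    - [0,0,0,0,0,0]

```text
time: 3.65
tool_pos: [0.6223, 0.1907, 0.0407]
ee_rot: [-3.141, -0.002, 0.081]
wrist_force: [0.6, 0.6, 0.8]
width: 0.0609
finger_force: 0.0
```

Call:
carry_out:
  commands:
    - [0,0,0,0,0,0]
    - [0,0,0,0,0,0]
    - [0,0,0,0,0,0]
    - [0,0,0,0,0,0]
    - [0,0,0,0,0,0]
  jaw: 0.3

```text
time: 4.15
tool_pos: [0.6218, 0.1906, 0.0398]
ee_rot: [3.141, 0.0, 0.081]
wrist_force: [0.0, -0.6, 0.1]
width: 0.0397
finger_force: 30.0
```

Call:
carry_out:
  commands:
    - [0,0,-0.02,0,0,0]
    - [0,0,-0.06,0,0,0]
    - [0,0,-0.1,0,0,0]
    - [0,0,-0.14,0,0,0]
    - [0,0,-0.18,0,0,0]

```text
time: 4.65
tool_pos: [0.6214, 0.1906, 0.221]
ee_rot: [3.141, 0.001, 0.081]
wrist_force: [1.5, 0.8, -0.8]
width: 0.0393
finger_force: 30.0
```

Run:
```python
from h import *
plan((PL+[0,0,.185],RD(PSI)),(PL+[0,0,.0365],RD(PSI)))
```

```text
t 4.65 p [0.6214 0.1906 0.221 ] rpy [3.1414e+00 6.0000e-04 8.0800e-02] F [ 1.5  0.8 -0.8] w 0.0393 29.99982487759553
[-0.1445  0.4246 -0.0039] [ 0.     0.001 -0.095]
[ 0.     -0.      0.1485] [0. 0. 0.]
```

Call:
carry_out:
  commands:
    - [-0.008,0.024,-0.01,0,0,0]
    - [-0.02,0.06,-0.02,0,0,0]
    - [-0.034,0.1,-0.02,0,0,0]
    - [-0.048,0.142,-0.02,0,0,0]
    - [-0.063,0.185,-0.02,0,0,0]

```text
time: 5.15
tool_pos: [0.5733, -0.0001, 0.2396]
ee_rot: [3.141, -0.0, 0.082]
wrist_force: [1.8, -0.6, -0.3]
width: 0.0394
finger_force: 30.0
```

Call:
carry_out:
  commands:
    - [-0.014,0.042,0,0,0,0]
    - [-0.028,0.084,0,0,0,-0.03]
    - [-0.042,0.124,0,0,0,-0.06]
    - [-0.056,0.164,0,0,0,-0.095]
    - [-0.067,0.196,0,0,0,-0.095]

```text
time: 5.65
tool_pos: [0.522, -0.2017, 0.2396]
ee_rot: [3.141, 0.0, 0.175]
wrist_force: [0.4, 0.2, -0.8]
width: 0.0394
finger_force: 30.0
```

Run:
```python
from h import *
plan((PL+[0,0,.185],RD(PSI)),(PL+[0,0,.0365],RD(PSI)))
```

```text
t 5.65 p [ 0.522  -0.2017  0.2396] rpy [3.1413e+00 4.0000e-04 1.7510e-01] F [ 0.4  0.2 -0.8] w 0.0394 30.00053360592574
[-0.0175  0.0401  0.0146] [ 0.     0.    -0.001]
[ 0.     -0.      0.1485] [0. 0. 0.]
```

Call:
carry_out:
  commands:
    - [-0.009,0.02,0.01,0,0,0]
    - [-0.0175,0.04,0.04,0,0,0]
    - [-0.0175,0.04,0.07,0,0,0]
    - [-0.0175,0.04,0.1,0,0,0]
    - [-0.0175,0.04,0.12,0,0,0]

```text
time: 6.15
tool_pos: [0.5114, -0.2417, 0.1168]
ee_rot: [-3.139, 0.003, 0.175]
wrist_force: [0.5, 0.6, -0.4]
width: 0.0397
finger_force: 30.0
```

Call:
carry_out:
  commands:
    - [0,0,0,0,0,0]
    - [0,0,0,0,0,0]
    - [0,0,0,0,0,0]
    - [0,0,0,0,0,0]
    - [0,0,0,0,0,0]

```text
time: 6.65
tool_pos: [0.5135, -0.2424, 0.1213]
ee_rot: [3.14, -0.002, 0.176]
wrist_force: [0.2, 0.5, 0.2]
width: 0.0394
finger_force: 30.0
```

Run:
```python
from h import *
plan((PL+[0,0,.0365],RD(PSI)))
from bench import *
s=snapshot("scene"); cv2.imwrite("pics/place.png",cv2.resize(s["img"][130:240,150:270,::-1],None,fx=5,fy=5,interpolation=cv2.INTER_CUBIC))
```

```text
t 6.65 p [ 0.5135 -0.2424  0.1213] rpy [ 3.1397e+00 -2.0000e-03  1.7600e-01] F [0.2 0.5 0.2] w 0.0394 29.999771404545754
[-0.0022  0.0015  0.0448] [ 0.002 -0.002 -0.   ]
```

View pics/place.png

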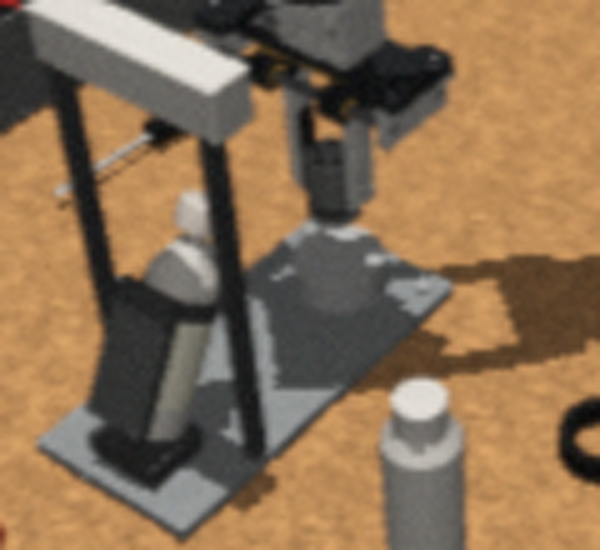

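The insert is held upright at (335,180), over the plate at (340,275). Next: lower it gently.

Call:
carry_out:
  commands:
    - [-0.002,0.0015,0.012,0,0,0]
    - [-0.002,0.0015,0.024,0,0,0]
    - [-0.002,0.0015,0.034,0,0,0]
    - [-0.002,0.0015,0.04,0,0,0]
    - [-0.002,0.0015,0.042,0,0,0]

```text
time: 7.2
tool_pos: [0.5102, -0.2434, 0.076]
ee_rot: [-3.14, 0.002, 0.176]
wrist_force: [-0.6, -0.8, -0.4]
width: 0.0396
finger_force: 30.0
```

Call:
carry_out:
  commands:
    - [0,0,0,0,0,0]
    - [0,0,0,0,0,0]
    - [0,0,0.001,0,0,0]
    - [0,0,0.002,0,0,0]
    - [0,0,0.002,0,0,0]

```text
time: 7.7
tool_pos: [0.5111, -0.2439, 0.0759]
ee_rot: [3.141, -0.0, 0.176]
wrist_force: [-1.2, 0.5, -1.2]
width: 0.0398
finger_force: 30.0
```

Call:
carry_out:
  commands:
    - [0,0,0.0005,0,0,0]
    - [0,0,0.001,0,0,0]
    - [0,0,0.0015,0,0,0]
    - [0,0,0.0015,0,0,0]
    - [0,0,0.0015,0,0,0]

```text
time: 8.2
tool_pos: [0.5111, -0.2439, 0.0747]
ee_rot: [3.141, -0.0, 0.176]
wrist_force: [-0.8, -0.3, 2.7]
width: 0.0397
finger_force: 30.0
```

Call:
carry_out:
  commands:
    - [0,0,0.0005,0,0,0]
    - [0,0,0.0005,0,0,0]
    - [0,0,0.0005,0,0,0]
    - [0,0,0.0005,0,0,0]
    - [0,0,0.0005,0,0,0]

```text
time: 8.7
tool_pos: [0.5111, -0.2439, 0.0747]
ee_rot: [3.141, -0.0, 0.176]
wrist_force: [-1.4, 1.4, 4.2]
width: 0.0396
finger_force: 30.0
```

Call:
carry_out:
  commands:
    - [0,0,0,0,0,0]
    - [0,0,0,0,0,0]
    - [0,0,0,0,0,0]
    - [0,0,0,0,0,0]
    - [0,0,0,0,0,0]
  jaw: 0.65

```text
time: 9.2
tool_pos: [0.511, -0.2439, 0.0735]
ee_rot: [-3.141, 0.0, 0.176]
wrist_force: [0.4, 0.4, 0.0]
width: 0.0609
finger_force: 0.0
```

Call:
carry_out:
  commands:
    - [0,0,-0.01,0,0,0]
    - [0,0,-0.03,0,0,0]
    - [0,0,-0.06,0,0,0]
    - [0,0,-0.1,0,0,0]
    - [0,0,-0.14,0,0,0]

```text
time: 9.7
tool_pos: [0.5108, -0.2437, 0.2156]
ee_rot: [-3.142, 0.0, 0.176]
wrist_force: [0.5, -0.6, 0.3]
width: 0.0609
finger_force: 0.0
```

Run:
```python
from h import *
plan((CAP+AX*.089,RP),(CAP+AX*-.011,RP))
from bench import *
s=snapshot("scene"); P=cloud(s); m=np.zeros((384,512),bool); m[165:205,200:235]=1
Q=P[m&(P[...,2]>.085)&(P[...,2]<.1)]; print(len(Q),Q.mean(0),Q.max(0),Q.min(0))
cv2.imwrite("pics/placed.png",cv2.resize(s["img"][110:230,150:270,::-1],None,fx=5,fy=5,interpolation=cv2.INTER_CUBIC))
```

```text
t 9.7 p [ 0.5108 -0.2437  0.2156] rpy [-3.1416e+00  1.0000e-04  1.7580e-01] F [ 0.5 -0.6  0.3] w 0.0609 0.0
[ 0.0803  0.0007 -0.0395] [ 0.     0.524 -0.   ]
[ 0.  -0.   0.1] [0. 0. 0.]
82 [ 0.51695107 -0.23935648  0.09444843] [ 0.66029936 -0.15132693  0.0995025 ] [ 0.49134351 -0.26190548  0.08565093]
```

View pics/placed.png

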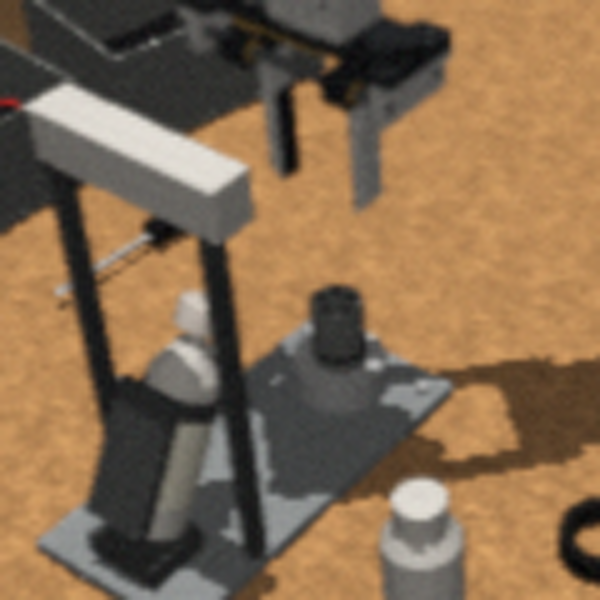

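The insert stands upright in the middle of the plate at (338,325), released. Next: close the jaw and tilt onto the can's axis.

Call:
carry_out:
  commands:
    - [0.01,0,-0.02,0,0,0]
    - [0.02,0,-0.04,0,0.13,0]
    - [0.04,0,-0.04,0,0.262,0]
    - [0.06,0,-0.04,0,0.393,0]
    - [0.08,0.001,-0.04,0,0.524,0]
  jaw: 0

```text
time: 10.25
tool_pos: [0.591, -0.2311, 0.2565]
ee_rot: [3.138, -0.532, 0.177]
wrist_force: [-0.1, 1.1, -0.4]
width: 0.0246
finger_force: 0.0
```

Call:
carry_out:
  commands:
    - [0,0,0,0,0,0]
    - [0,0,0,0,0,0]
    - [0,0,0,0,0,0]
    - [0,0,0,0,0,0]
    - [0,0,0,0,0,0]

```text
time: 10.75
tool_pos: [0.5905, -0.2309, 0.2545]
ee_rot: [3.141, -0.524, 0.177]
wrist_force: [-0.5, -0.0, 0.8]
width: 0.0007
finger_force: 0.0
```

Run:
```python
from h import *
plan((CAP+AX*.089,RP),(CAP-AX*-.019,RP))
```

```text
t 10.75 p [ 0.5905 -0.2309  0.2545] rpy [ 3.1405 -0.524   0.1771] F [-0.5 -0.   0.8] w 0.0007 0.0
[-0.0001 -0.0006 -0.0007] [ 0.001 -0.     0.001]
[0.   0.   0.07] [0. 0. 0.]
```

Call:
carry_out:
  commands:
    - [0,-0.001,0.012,0,0,0]
    - [0,-0.001,0.028,0,0,0]
    - [0,-0.001,0.044,0,0,0]
    - [0,-0.001,0.056,0,0,0]
    - [0,-0.001,0.06,0,0,0]

```text
time: 11.25
tool_pos: [0.6191, -0.2236, 0.1983]
ee_rot: [-3.138, -0.52, 0.175]
wrist_force: [-0.5, -0.2, -1.2]
width: 0.0005
finger_force: 0.0
```

Run:
```python
from h import *
plan((CAP+AX*.019,RP))
from bench import *
a=[]
for n,(u,v) in(("scene",(200,170)),("top",(321,165))):
    s=snapshot(n); a.append(cv2.resize(s["img"][v-35:v+35,u-28:u+28,::-1],None,fx=7,fy=7,interpolation=cv2.INTER_CUBIC))
cv2.imwrite("pics/press0.png",np.hstack(a))
```

```text
t 11.25 p [ 0.6191 -0.2236  0.1983] rpy [-3.1378 -0.5205  0.1748] F [-0.5 -0.2 -1.2] w 0.0005 0.0
[0.0025 0.0015 0.0059] [-0.003  0.003 -0.001]
```

View pics/press0.png

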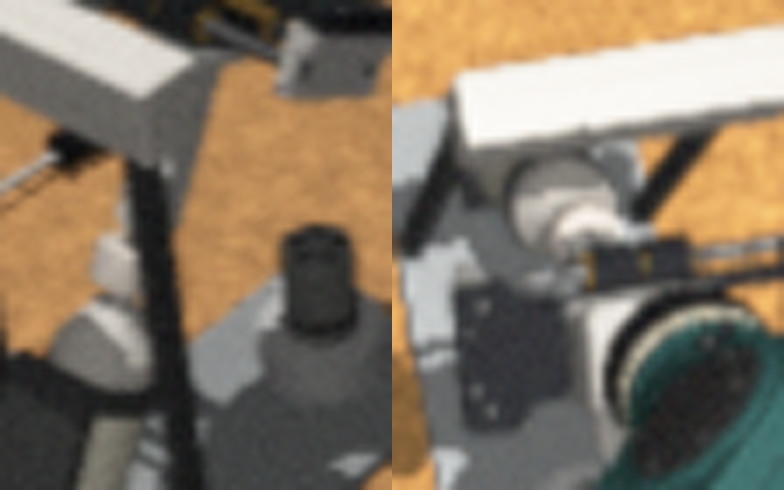

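The fingertips are just above the cap (right half, about (600,235)), and the insert is untouched. Next: let it settle, then press in small steps.

Call:
carry_out:
  commands:
    - [0,0,0,0,0,0]
    - [0,0,0,0,0,0]
    - [0,0,0.002,0,0,0]
    - [0,0,0.004,0,0,0]
    - [0,0,0.004,0,0,0]

```text
time: 11.85
tool_pos: [0.6212, -0.2243, 0.1982]
ee_rot: [-3.142, -0.524, 0.176]
wrist_force: [0.3, 0.1, 0.7]
width: 0.0012
finger_force: 0.0
```

Run:
```python
from h import *
plan((CAP+AX*.019,RP))
```

```text
t 11.85 p [ 0.6212 -0.2243  0.1982] rpy [-3.1415 -0.5238  0.1757] F [0.3 0.1 0.7] w 0.0012 0.0
[0.0009 0.0005 0.0048] [ 0. -0. -0.]
```

Call:
carry_out:
  commands:
    - [0.001,0,0.002,0,0,0]
    - [0.001,0,0.004,0,0,0]
    - [0.001,0,0.006,0,0,0]
    - [0.001,0,0.007,0,0,0]
    - [0.001,0,0.007,0,0,0]

```text
time: 12.35
tool_pos: [0.6257, -0.2236, 0.1934]
ee_rot: [3.141, -0.524, 0.176]
wrist_force: [-3.9, 0.6, 3.8]
width: 0.0001
finger_force: 2.5
```

Call:
carry_out:
  commands:
    - [0,0,0.001,0,0,0]
    - [0,0,0.002,0,0,0]
    - [0,0,0.003,0,0,0]
    - [0,0,0.003,0,0,0]
    - [0,0,0.003,0,0,0]

```text
time: 12.85
tool_pos: [0.6271, -0.2234, 0.1908]
ee_rot: [3.141, -0.524, 0.176]
wrist_force: [-5.7, 0.0, 4.9]
width: 0.0005
finger_force: 3.7
```

Run:
```python
from h import *
from bench import get_obs
plan((CAP+AX*.012,RP)); print(get_obs()["wrist_force"]@AX)
```

```text
t 12.85 p [ 0.6271 -0.2234  0.1908] rpy [ 3.141  -0.5243  0.1762] F [-5.7  0.   4.9] w 0.0005 3.6573530710302293
[-0.0006  0.0004  0.0024] [ 0.001 -0.001 -0.   ]
7.050905817066755
```

Call:
carry_out:
  commands:
    - [0,0,0.001,0,0,0]
    - [0,0,0.002,0,0,0]
    - [0,0,0.003,0,0,0]
    - [0,0,0.003,0,0,0]
    - [0,0,0.003,0,0,0]

```text
time: 13.35
tool_pos: [0.628, -0.2232, 0.1893]
ee_rot: [3.14, -0.524, 0.177]
wrist_force: [-11.0, 0.8, 10.2]
width: 0.0003
finger_force: 6.8
```

Run:
```python
from h import *
from bench import get_obs
plan((CAP+AX*.012,RP)); print(get_obs()["wrist_force"]@AX)
```

```text
t 13.35 p [ 0.628  -0.2232  0.1893] rpy [ 3.1403 -0.5239  0.177 ] F [-11.    0.8  10.2] w 0.0003 6.842910326085985
[-0.0007  0.0003  0.0007] [ 0.001 -0.     0.001]
14.142670558365724
```

Call:
carry_out:
  commands:
    - [0,0,0.001,0,0,0]
    - [0,0,0.002,0,0,0]
    - [0,0,0.002,0,0,0]
    - [0,0,0.002,0,0,0]
    - [0,0,0.002,0,0,0]

```text
time: 13.85
tool_pos: [0.6282, -0.2232, 0.1893]
ee_rot: [3.139, -0.523, 0.178]
wrist_force: [-18.1, 1.4, 15.1]
width: 0.0005
finger_force: 11.6
```

Call:
carry_out:
  commands:
    - [0,0,-0.005,0,0,0]
    - [0,0,-0.015,0,0,0]
    - [0,0,-0.035,0,0,0]
    - [0,0,-0.06,0,0,0]
    - [0,0,-0.09,0,0,0]

```text
time: 14.35
tool_pos: [0.5846, -0.2302, 0.2621]
ee_rot: [-3.138, -0.522, 0.175]
wrist_force: [1.1, -0.8, 0.2]
width: 0.0006
finger_force: 0.0
```

Call:
carry_out:
  commands:
    - [0,0,-0.02,0,0,0]
    - [0,0,-0.02,0,0,0]
    - [0,0,-0.02,0,0,0]
    - [0,0,-0.02,0,0,0]
    - [0,0,-0.02,0,0,0]

```text
time: 14.85
tool_pos: [0.5753, -0.2319, 0.2787]
ee_rot: [-3.139, -0.522, 0.175]
wrist_force: [-0.2, 0.2, -0.1]
width: 0.0002
finger_force: 0.0
```

Run:
```python
from h import *
from bench import *
plan()
s=snapshot("scene"); cv2.imwrite("pics/end.png",cv2.resize(s["img"][:,:,::-1][110:320,130:410],(800,600),interpolation=cv2.INTER_CUBIC))
```

```text
t 14.85 p [ 0.5753 -0.2319  0.2787] rpy [-3.1386 -0.5217  0.1748] F [-0.2  0.2 -0.1] w 0.0002 0.0
```

View pics/end.png

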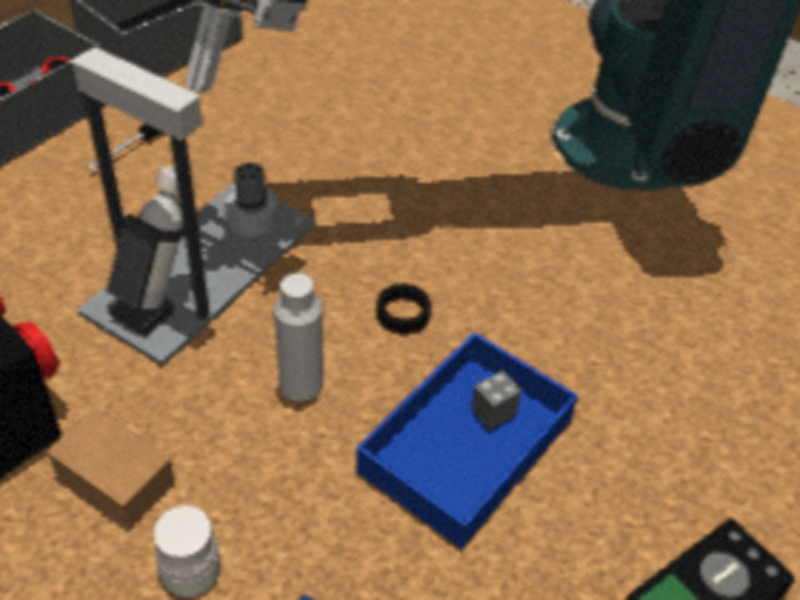

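The insert stands on the plate at (249,185), and the cap is free again at (168,180). The block, spare can and tape are where they were. In the last step the force rose to about 22 N with no further travel, so the cap had reached its stop.

```bash
python3 -c "
from bench import *
print(close_job())"
```

```text
the job is handed in; nothing more can be done
None
```

The job is handed in: the insert stands upright and released on the drip plate, the nozzle cap was pressed to its stop afterwards and let go, and the last picture shows the block, spare can and tape where they were.

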